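# Find the case whose lid holds and pack the cover-slip box

### The arm

A 6-joint arm with a two-finger parallel gripper is mounted at the origin on a cart in front of the work surface, level with it; the furniture and walls round the work are solid. World frame = base frame: x ahead of the robot, y to its left, z up, the work surface at z = 0. Lengths are in m, angles in degrees, forces in N, time in s.
With the tool pointing down it reaches from about 0.35 to 0.875 m from the base axis. Payload 4.2 kg.
Tool frame: the origin (TCP) lies midway between the tips of the shut fingers; the grasp point (between the pads) lies 19 mm behind it; z points along the fingers, y is the line along which they close (so a half turn about z gives the same grasp; the last joint's range is limited). The gripper opens to 87 mm and grips with 3 to 60 N. Pads are 19 mm wide; open, the fingers measure 117 mm over their backs; the gripper's body (75 mm by 190 mm) begins 51 mm behind the grasp point.
Start: joints at [-51.417, 22.042, 0.453, 0, -68.411, -14.817], TCP at [0.252, -0.572, 0.184] pointing down, gripper open.
Joint ranges: [-179.83, 179.83], [-69.29, 118.12], [-61.27, 80.66], [-181.25, 117.63], [-171.15, -9.14], [-177.46, 177.46]. Speed limits (degrees/s): [159.86, 159.86, 180, 180, 180, 180].

### API

Orientations are given as [roll, pitch, yaw] about the fixed x, y, z axes, in that order (R = Rz(yaw) Ry(pitch) Rx(roll)).
In Python, from workcell import env gives the robot as it stands. The module is installed in compiled form; this text tells all that it offers. Calls block until the motion is done:
- env.goto(position, orientation): joint-space move of the TCP to a pose.
- env.move_straight(position, rotation=None, rate=0.15, force_limit=None): straight line of the TCP; rotation=None keeps the orientation; rate is the mean speed in m/s. With force_limit (N) it stops when the force on the tool has changed by that much, and returns True; else False.
- env.set_joints(angles): joint-space move.
- env.gripper_to(opening, grasp_force=None): opening from 0.0 (shut) to 1.0 (fully open); grasp_force is the grip in N (None keeps the last); returns when the fingers have stopped.
- env.dwell(seconds).
- env.inverse_kinematics(position, orientation): joint angles nearest the present ones, or None.
- env.read_state(): the state.
- env.grab_frame(name): name is "side" or "top" or "wrist"; returns a dict with "image" (420x560x3 uint8, blue, green, red), "fx", "fy", "cx", "cy" (pixels), "position" and "orientation" of the camera in the world. Camera axes: x right, y up, looking along -z (the intrinsics and any distortion apply to the point x, -y, -z); pixel columns grow to the right and rows downward; lengths in m; the calibration is good to about 2 mm. A picture is of the moment at which its call begins. There is no depth.
A pose or a line that the arm cannot do raises env.Unreachable and nothing moves.
- env.close_job(): hands the job in; it is judged then, once.
Trained networks look in a picture, given as the dict that the camera call returned (one of the last four; its "shot" number tells which), for a name from the list of things; names that differ only in an ending like _2 or _b are one class to them, and where a whole thing is asked for, a point or a joint stands for the part that bears it (a point fixed in the world has none). Each returns a list of dicts, best first, with "score" (0 to 1); they miss things now and then, are a little off and sometimes report something else, mostly with a low value. They report only what shows in the picture. A call takes as long as a camera call. They do not tell look-alikes from the thing itself.
- env.search_frame(picture, thing): "xyz" ([x, y, z] in m, in world coordinates, good to about 4 mm: the middle of the surface that is visible of it).
- env.trace(picture, thing): "mask" (420x560 bool, what is visible of it).
The state is a dict: "clock": time; "joint_positions": joint angles; "qvel": joint speeds; "joint_torque": joint torques, N m; "position": TCP position; "tool_rot": TCP orientation; "force": force on the tool from outside, world axes, zero at the start; "wrist_torque": the same for the moment, N m; "opening": opening from 0.0 (shut) to 1.0 (fully open); "finger_force": force on a finger pad.
Only numpy, scipy, OpenCV 4.12 (cv2) and the standard library are available. Lean on these libraries where they do the work, as an engineer would, in place of code of your own. Each camera call takes 0.05 s, during which the arm holds its last target. There are 200 camera calls.

### The job

Two identical blue-lidded cases stand on the left desk; one has a sound friction hinge, the other a slack one whose lid falls shut. Lift a lid wide open (about 70 degrees, at least 60), let go and see whether it stays up on its own; if it falls, try the other case. Then take the little blue-and-white cover-slip box from its metal stand and set it gently, right way up and without dropping it, on the floor of the front pocket of the case whose lid stays up; leave that lid open, the slack one shut, and do not move the bottles.

Things in the scene. Friction and masses are not known exactly. Their poses are not given: they have to be found in the camera images.
- case_1: one of two like cases (one sound hinge, one slack; they swap places), fixed: grey base 130 x 130 x 45 mm, blue lid to 59 mm, black handle above. Origin: centre of its underside; x to its back, y to its left, z up. Lid hinged along the top of the back edge. Empty pocket along the inside of the front wall; behind a 42 mm high rib it is full of foam and vials.
- lid_1 (a joint): lid of case_1: 0 shut, grows as it opens, stop at 1.30 rad (leaning just short of upright). A sound hinge holds at any angle (0.16 N m of friction; about 3 N at the handle lifts it); a slack one lets the lid fall shut within a second from any angle, stop included.
- handle_1 (a point): centre of the black handle near the front of lid_1: barrel 22 mm in diameter, 26 mm long along the case's y, on a narrower neck, 28 mm over the lid's face; shut: 112 mm in front of and 42 mm above the hinge line. Pinch its two ends from above; it can turn between the pads as the lid opens, so the gripper may stay pointing down on the arc. Axes turn with the lid.
- hinge_1 (a point): middle of the hinge line of case_1, 65 mm behind its centre and 45 mm up; axes as the case's, the hinge line along y. The lid reaches 130 mm from it to its front edge, so open it well (1.2 rad) to leave the gripper room over the pocket.
- pocket_1 (a point): centre of the floor of the front pocket of case_1, 37 mm in front of its centre, 10 mm over the desk; axes as the case's. Pocket 46 mm along x, 120 mm along y; walls 32 to 35 mm over its floor. The cover-slip box goes in with its 63 mm side along y: finger room only at its two ends.
- case_2: one of two like cases (one sound hinge, one slack; they swap places), fixed: grey base 130 x 130 x 45 mm, blue lid to 59 mm, black handle above. Origin: centre of its underside; x to its back, y to its left, z up. Lid hinged along the top of the back edge. Empty pocket along the inside of the front wall; behind a 42 mm high rib it is full of foam and vials.
- lid_2 (a joint): lid of case_2: 0 shut, grows as it opens, stop at 1.30 rad (leaning just short of upright). A sound hinge holds at any angle (0.16 N m of friction; about 3 N at the handle lifts it); a slack one lets the lid fall shut within a second from any angle, stop included.
- handle_2 (a point): centre of the black handle near the front of lid_2: barrel 22 mm in diameter, 26 mm long along the case's y, on a narrower neck, 28 mm over the lid's face; shut: 112 mm in front of and 42 mm above the hinge line. Pinch its two ends from above; it can turn between the pads as the lid opens, so the gripper may stay pointing down on the arc. Axes turn with the lid.
- hinge_2 (a point): middle of the hinge line of case_2, 65 mm behind its centre and 45 mm up; axes as the case's, the hinge line along y. The lid reaches 130 mm from it to its front edge, so open it well (1.2 rad) to leave the gripper room over the pocket.
- pocket_2 (a point): centre of the floor of the front pocket of case_2, 37 mm in front of its centre, 10 mm over the desk; axes as the case's. Pocket 46 mm along x, 120 mm along y; walls 32 to 35 mm over its floor. The cover-slip box goes in with its 63 mm side along y: finger room only at its two ends.
- slip_box_center (a point): centre of the closed blue-and-white cover-slip box, 38 (x) x 63 (y) x 22 (z, up) mm, 30 to 65 g, in the stand, centre 21 mm over the desk, turned as the stand is. In the stand it can be gripped only across 38 mm (along its x), in the pocket only across 63 mm (along its y), so put it down on the free desk between and take it again.
- slip_box: the same cover-slip box, origin at the centre of its underside.
- stand: aluminium stand fixed on the right desk, origin centre of its underside: foot 30 x 84 x 10 mm, a 40 mm high cheek at each end (+y, -y), 73 mm apart inside; the box overhangs the foot by 4 mm at each side (x). The desk is bare round x 0.44, y -0.22 (world) for setting the box down.
- bottle_center (a point): centre of the white reagent bottle, 58 mm in diameter, 142 mm high, loose on the right desk: leave it.
- dropper_red_center (a point): 40 mm over the base of the amber dropper bottle with the red teat, 34 mm in diameter, 102 mm high, loose on the left desk behind the cases: leave it.
- dropper_black_center (a point): the same with the black teat: leave it.
Mind the look-alikes: they are no part of the job. Leave any pink or purple look-alike of the slip_box alone. Leave any red look-alike of the case_2 alone.

How it is judged:
By the outcome, as a careful person would: the job done as asked, in the order asked, and still so for the second after the job is handed in, with the robot touching nothing.
It also fails if it takes over 72 s, if anything falls off the work surface, if the arm or the gripper's body presses on something with over 40 N, if the wrist force passes 120 N, or if a joint passes its speed limit or range.

## Working session

There is one attempt and no reset: what is moved stays moved. The work goes in short steps, each a Python script; the robot and the scene stay as the last script left them, time stands still between calls to the robot, and variables do not carry over. Pictures are saved under pics/ and viewed, at most 12 in all, crops included, and the job is handed in when it is done.

```bash
mkdir -p pics
python3 - <<'E'
from workcell import env
import cv2,numpy as np
ims=[]
for n in("top","side"):
    p=env.grab_frame(n);ims.append(p["image"].copy())
    print(n,np.round(p["position"],3),np.round(p["orientation"],1))
    for t in("case_1","handle_1","slip_box","stand","bottle_center","dropper_red_center","dropper_black_center"):
        print(t,[(np.round(d["xyz"],3).tolist(),round(d["score"],2)) for d in env.search_frame(p,t)[:5]])
cv2.imwrite("pics/a.png",cv2.resize(ims[0],(800,600)))
cv2.imwrite("pics/b.png",cv2.resize(ims[1],(800,600)))
print(env.read_state()["clock"], env.read_state()["tool_rot"])
E
```

```text
top [ 0.199 -0.074  1.812] [ 10.8  -1.2 -88.7]
case_1 [([0.536, 0.186, 0.056], 0.95), ([0.523, 0.378, 0.053], 0.84), ([0.307, 0.439, 0.057], 0.66)]
handle_1 [([0.541, 0.194, 0.057], 0.72), ([0.302, 0.442, 0.055], 0.69), ([0.527, 0.378, 0.063], 0.59), ([0.521, 0.375, 0.06], 0.33)]
slip_box [([0.536, -0.334, 0.034], 0.71), ([0.525, -0.452, 0.024], 0.56), ([0.346, -0.618, 0.025], 0.37)]
stand [([0.535, -0.373, 0.032], 0.57)]
bottle_center [([0.695, -0.357, 0.111], 0.75)]
dropper_red_center [([0.695, 0.3, 0.053], 0.48)]
dropper_black_center []
side [ 0.107 -1.728  0.838] [ 65.9   0.1 -13.8]
case_1 [([0.266, 0.384, 0.053], 0.65), ([0.509, 0.352, 0.059], 0.57), ([0.533, -0.382, 0.024], 0.21)]
handle_1 [([0.534, 0.177, 0.059], 0.7), ([0.266, 0.431, 0.058], 0.66), ([0.521, 0.368, 0.053], 0.61)]
slip_box [([0.37, -0.642, 0.022], 0.79), ([0.691, 0.369, 0.051], 0.67), ([0.528, -0.334, 0.037], 0.65), ([0.523, -0.469, 0.021], 0.45)]
stand [([0.528, -0.384, 0.028], 0.46), ([0.693, -0.385, 0.073], 0.32)]
bottle_center [([0.694, -0.384, 0.074], 0.87)]
dropper_red_center [([0.698, 0.294, 0.041], 0.45)]
dropper_black_center []
0.8 [ 1.79997324e+02  2.53920400e-04 -1.56234429e+02]
```

View pics/a.png

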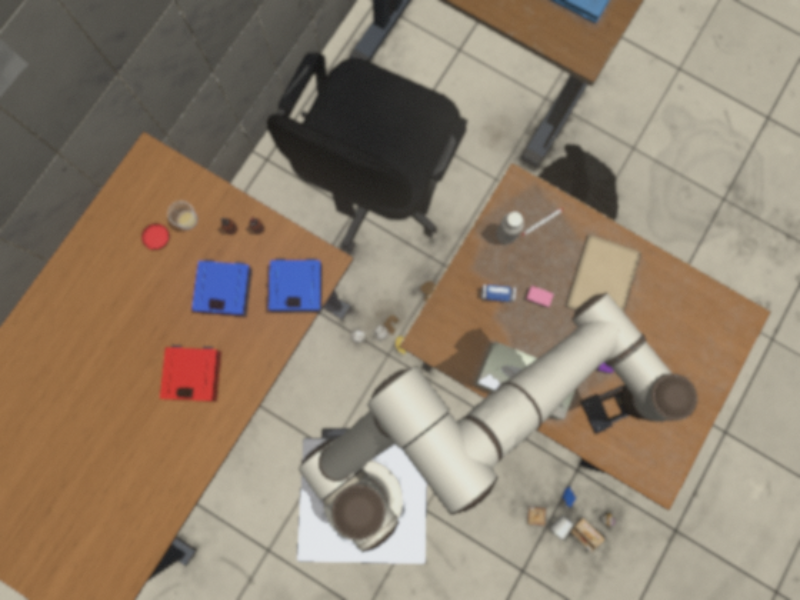

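View pics/b.png

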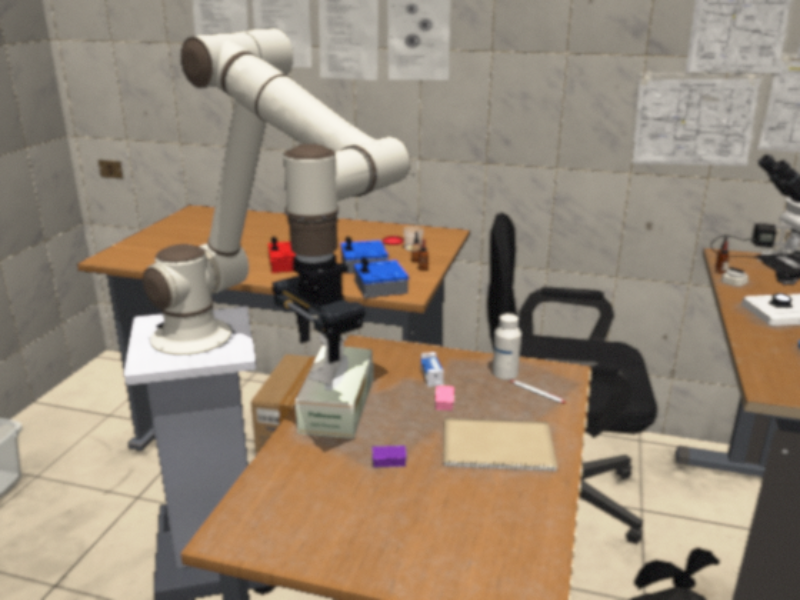

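The top view shows two blue cases at about (222,288) and (295,286), with handles on their front edges. The red decoy is at (190,375). The slip box is in its stand at (498,292), the pink decoy beside it at (540,296), and the white bottle at (513,222). Next I go above the cases for a close look.

```bash
cat > h.py <<'E'
from workcell import env
import cv2,numpy as np
from scipy.spatial.transform import Rotation as R
def ray(p,uv):
    "world ray of a pixel"
    d=R.from_euler('xyz',p["orientation"],degrees=True).apply([(uv[0]-p["cx"])/p["fx"],-(uv[1]-p["cy"])/p["fy"],-1])
    return np.array(p["position"]),d
def at_z(p,uv,z):
    o,d=ray(p,uv); return o+d*(z-o[2])/d[2]
def look(n,name,things):
    p=env.grab_frame(n); im=p["image"].copy()
    print(n,{k:np.round(v,3).tolist() for k,v in p.items() if k not in("image",)})
    for t in things:
        print(t,[(np.round(d["xyz"],3).tolist(),round(d["score"],2)) for d in env.search_frame(p,t)[:4]])
        for d in env.trace(p,t)[:4]:
            m=d["mask"]; c=max(cv2.findContours(m.astype(np.uint8),0,2)[0],key=cv2.contourArea)
            print('  mask',t,round(d["score"],2),[np.round(v,1) for v in cv2.minAreaRect(c)])
    cv2.imwrite(f"pics/{name}.png",im); return p
def st():
    s=env.read_state(); print('t',round(s["clock"],2),'q',np.round(s["joint_positions"],1),'p',np.round(s["position"],4),np.round(s["tool_rot"],1),'F',np.round(s["force"],1),'op',round(s["opening"],3),'ff',s["finger_force"]); return s
E
python3 - <<'E'
from h import *
x,y,z=env.read_state()["position"]
env.move_straight([x,y,.32],rate=.3)
env.goto([.43,.28,.36],[180,0,0]); st()
p=look("wrist","c",["case_1","handle_1"]); st()
E
```

```text
t 4.46 q [ 51.2   6.7   4.5   0.  -87.8  38.8] p [0.4303 0.2795 0.36  ] [ 1.8e+02 -0.0e+00 -1.0e-01] F [ 0.2 -0.2 -0.1] op 1.003 ff 0.0
wrist {'fx': 357.983, 'fy': 357.983, 'cx': 275.936, 'cy': 206.214, 'position': [0.504, 0.28, 0.562], 'orientation': [-15.499, -0.011, -90.054], 'shot': 3}
case_1 [([0.532, 0.381, 0.053], 0.93), ([0.325, 0.444, 0.057], 0.91), ([0.542, 0.196, 0.06], 0.72)]
  mask case_1 0.98 [array([340.5,  76. ]), array([110., 103.]), np.float64(90.0)]
  mask case_1 0.89 [array([166., 235.]), array([82., 96.]), np.float64(90.0)]
  mask case_1 0.64 [array([197.4,  84.9]), array([103.7, 108.1]), np.float64(1.8)]
handle_1 [([0.533, 0.384, 0.059], 0.97), ([0.324, 0.451, 0.055], 0.97), ([0.544, 0.195, 0.059], 0.69)]
  mask handle_1 0.84 [array([341. ,  78.5]), array([105., 100.]), np.float64(90.0)]
  mask handle_1 0.73 [array([163. , 238.5]), array([75., 92.]), np.float64(90.0)]
  mask handle_1 0.61 [array([197.8,  85. ]), array([102.6, 108.4]), np.float64(1.7)]
  mask handle_1 0.57 [array([196.3,  87.3]), array([103.9, 102.1]), np.float64(3.0)]
t 4.71 q [ 51.2   6.7   4.5  -0.  -87.8  38.8] p [0.4302 0.2798 0.36  ] [180.   0.  -0.] F [0.7 0.1 0.1] op 1.003 ff 0.0
```

View pics/c.png

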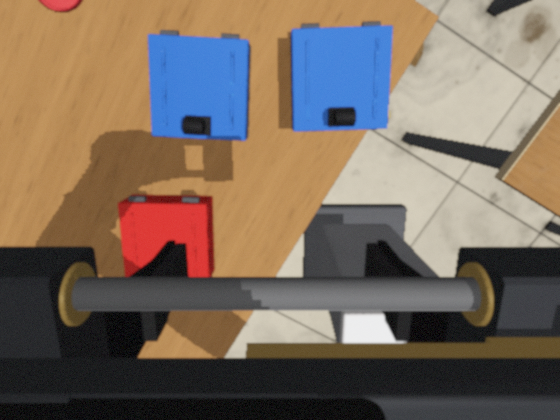

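The wrist view shows the right case with its lid at (292–391, 27–131) and handle at (342,117). The left case's lid is at (150–249, 36–139), slightly turned, with its handle at (196,125). I'll get the lid rectangles by blue segmentation.

```bash
cat >> h.py <<'E'
def cases(p):
    h=cv2.cvtColor(p["image"],cv2.COLOR_BGR2HSV); m=cv2.inRange(h,(105,150,60),(125,255,255))
    out=[]
    for c in cv2.findContours(cv2.morphologyEx(m,cv2.MORPH_OPEN,np.ones((5,5))),0,2)[0]:
        if cv2.contourArea(c)<4000: continue
        w=np.array([at_z(p,q[0],.059)[:2] for q in c],np.float32)
        r=cv2.minAreaRect(cv2.convexHull(w*1000)); out.append((r,c)); print('lid mm',np.round(r[0]),np.round(r[1]),round((r[2]+45)%90-45,1))
    return out
E
python3 - <<'E'
from h import *
p=env.grab_frame("wrist")
cases(p)
g=p["image"].max(2)
for n,(u0,v0,u1,v1) in {"R":(320,95,368,128),"L":(175,103,222,136)}.items():
    m=(g[v0:v1,u0:u1]<70).astype(np.uint8); c=max(cv2.findContours(m,0,2)[0],key=cv2.contourArea)
    r=cv2.minAreaRect(c); uv=np.array(r[0])+[u0,v0]; print(n,r,uv,at_z(p,uv,.087),at_z(p,uv,.093))
E
```

```text
lid mm [527. 383.] [128. 128.] -3.0
lid mm [539. 195.] [127. 128.] 1.7
R ((21.5, 21.0), (16.0, 25.0), 90.0) [341.5 116. ] [0.49228899 0.19594131 0.087     ] [0.49243141 0.19700771 0.093     ]
L ((21.0, 22.0), (16.0, 26.0), 90.0) [196. 125.] [0.48107303 0.38377507 0.087     ] [0.48135721 0.38246751 0.093     ]
```

```bash
cat >> h.py <<'E'
def lift_lid(centre,yaw,theta=1.22,n=9):
    ca,sa=np.cos(np.radians(yaw)),np.sin(np.radians(yaw)); ex=np.array([ca,sa,0])
    hinge=np.array([centre[0],centre[1],.045])+.065*ex
    def P(th,up=0):
        f=th+np.arctan2(.042,.112); return (hinge-.1196*np.cos(f)*ex+[0,0,.1196*np.sin(f)-.016+up]).tolist()
    o=[180,0,yaw]
    env.goto(P(0,.09),o); env.gripper_to(.7); env.move_straight(P(0),rate=.15)
    env.gripper_to(0,25); s=st()
    if s["opening"]<.2: print("MISSED"); return
    for th in np.linspace(0,theta,n+1)[1:]: env.move_straight(P(th),rate=.1)
    st(); env.gripper_to(.7); env.move_straight(P(theta,.07),rate=.2); env.dwell(.8); st()
E
python3 - <<'E'
from h import *
lift_lid([.539,.195],1.7)
p=env.grab_frame("wrist"); cv2.imwrite("pics/d.png",p["image"])
q=env.grab_frame("top"); cv2.imwrite("pics/e.png",q["image"][150:300,80:280])
st()
im=np.hstack([p["image"],cv2.resize(q["image"][150:250,110:250],(240,171)).repeat(1,0) if 0 else np.vstack([cv2.resize(q["image"][150:250,110:250],(240,171)),np.zeros((249,240,3),np.uint8)])])
cv2.imwrite("pics/f.png",im)
E
```

```text
t 8.36 q [ 39.1  19.3 -21.9   0.  -48.8  52.6] p [0.492  0.1936 0.071 ] [180.    0.    1.7] F [0.5 0.1 0.2] op 0.007 ff 0.0
MISSED
t 8.46 q [ 39.1  19.3 -21.9  -0.  -48.8  52.6] p [0.492  0.1936 0.071 ] [-180.    -0.     1.7] F [-0.4  0.1 -0.2] op 0.003 ff 0.0
```

View pics/f.png

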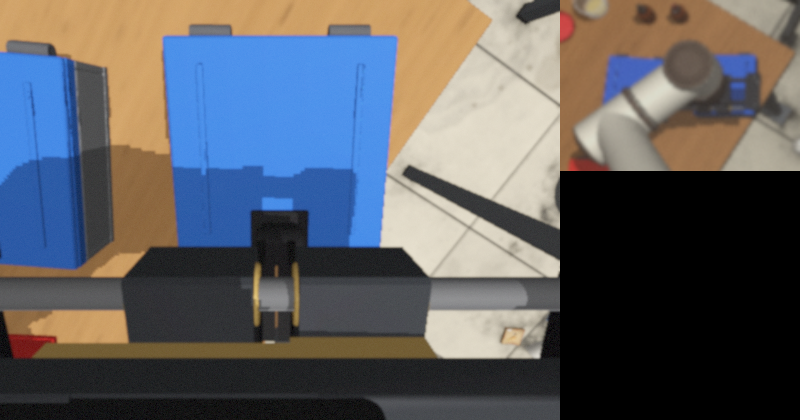

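The close view shows the handle at (279,210–248), still beyond the shut fingers, so I closed in front of it. I'll recompute the position from this image.

Run:
```python
from h import *
p=env.grab_frame("wrist")
print(p["position"],p["orientation"])
for uv in [(164,37),(396,37),(279,210)]: print(uv,at_z(p,uv,.059),at_z(p,uv,.087))
print(at_z(p,(279,240),.098),at_z(p,(279,215),.087))
x,y,z=env.read_state()["position"]
env.gripper_to(.7); env.move_straight([x,y,.17],rate=.2)
p=env.grab_frame("wrist"); print(p["position"],p["orientation"]); cases(p); cv2.imwrite("pics/g.png",p["image"])
```

```text
[0.56537463 0.19635735 0.27275474] [-1.54981691e+01  5.67279743e-04 -8.82911933e+01]
(164, 37) [0.6004567 0.258756  0.059    ] [0.59586125 0.25058232 0.087     ]
(396, 37) [0.6042465  0.13171521 0.059     ] [0.59915463 0.14018276 0.087     ]
(279, 210) [0.50374531 0.19261609 0.059     ] [0.51181821 0.19310616 0.087     ]
[0.49875561 0.19277722 0.098     ] [0.50899829 0.19301558 0.087     ]
[0.56485702 0.19607176 0.37061911] [-1.56017539e+01 -1.64846659e-02 -8.83171962e+01]
lid mm [528. 378.] [124. 128.] -3.0
lid mm [539. 194.] [127. 127.] 1.7
```

View pics/g.png

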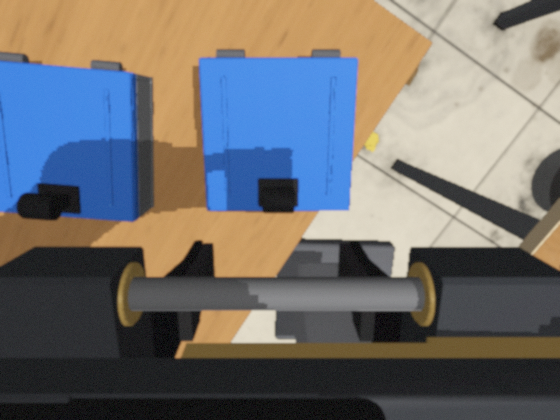

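Run:
```python
import cv2,numpy as np
a=cv2.imread("pics/d.png")[180:360,200:360]; b=cv2.imread("pics/g.png")[160:360,180:380]
f=lambda x:cv2.resize((255*(x/255.)**.45).astype(np.uint8),(390,440),interpolation=cv2.INTER_CUBIC)
cv2.imwrite("pics/i.png",np.hstack([f(a),f(b)]))
```

```text
(no output)
```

View pics/i.png

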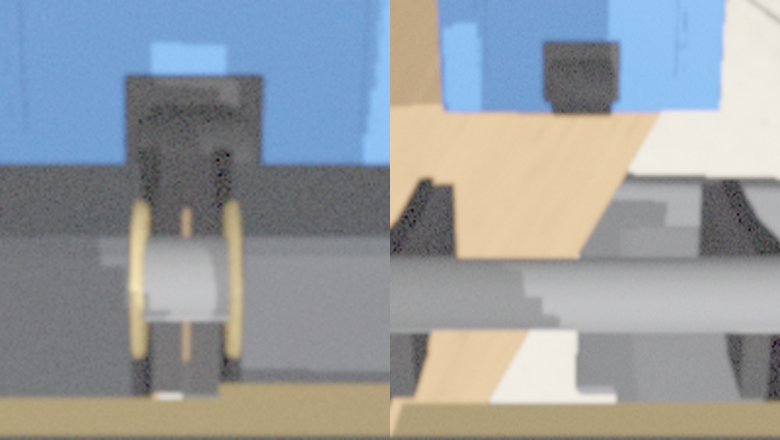

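The images put the barrel at about (0.493, 0.193), yet the fingers shut on nothing. I'll check with the side camera and a light touch from above with closed fingers.

```bash
cat >> h.py <<'E'
def proj(p,X):
    d=R.from_euler('xyz',p["orientation"],degrees=True).inv().apply(np.array(X)-p["position"])
    return np.array([p["cx"]+p["fx"]*d[0]/-d[2],p["cy"]-p["fy"]*d[1]/-d[2]])
E
python3 - <<'E'
from h import *
p=env.grab_frame("side")
uv=proj(p,[.492,.1935,.087]); print('barrel',uv,'plate',proj(p,[.492,.1935,.059]),'top',proj(p,[.492,.1935,.098]),'tcp',proj(p,env.read_state()["position"]))
u,v=uv.astype(int); im=p["image"][v-45:v+45,u-60:u+60]
w=p["image"]
cv2.imwrite("pics/j.png",cv2.resize(im,(800,600),interpolation=cv2.INTER_CUBIC))
env.gripper_to(0,10)
env.move_straight([.492,.1935,.115],rate=.2)
print(env.move_straight([.492,.1935,.066],rate=.04,force_limit=3)); st()
E
```

```text
barrel [255.59153768 183.22731841] plate [255.70958783 189.5647444 ] top [255.5448081  180.71867858] tcp [254.9992782  164.54335951]
False
t 13.43 q [ 39.1  19.6 -22.2   0.  -48.2  52.6] p [0.4922 0.1936 0.0663] [-180.    -0.     1.7] F [-0.5 -1.1  0.2] op 0.01 ff 0.0
```

View pics/j.png

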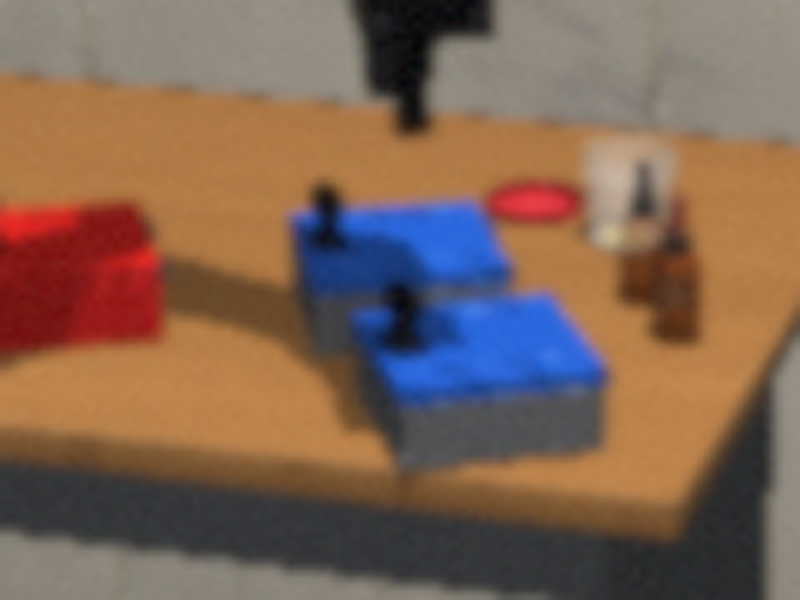

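In the side view the barrel sits where predicted, at (404,301) in the crop. The fingertips show at (410,130) instead of the predicted (400,177), so they are about 30 mm higher than the TCP reading implies. The fingers closed above the barrel. I'll measure the offset by continuing down to contact.

Run:
```python
from h import *
print(env.move_straight([.492,.1935,.045],rate=.04,force_limit=3)); st()
```

```text
True
t 13.76 q [ 39.1  20.1 -22.6   0.  -47.1  52.6] p [0.4927 0.1939 0.0594] [-1.8e+02 -1.0e-01  1.7e+00] F [ 0.4 -0.8  4.2] op 0.007 ff 2.4452897370792925
```

Contact came at a TCP reading of 0.0594 with the barrel top at 0.098. The real tips therefore sit about 35 mm behind the reported TCP, and I'll apply that offset.

```bash
sed -i 's/-.016+up/-.052+up/; s/env.goto(P(0,.09),o); env.gripper_to(.7); env.move_straight(P(0),rate=.15)/env.goto(P(0,.09),o); env.gripper_to(.7); print("hit",env.move_straight(P(0),rate=.15,force_limit=8))/; s/P(theta,.07)/P(theta,.09)/' h.py
python3 - <<'E'
from h import *
x,y,z=env.read_state()["position"]
env.move_straight([x,y,z+.03],rate=.15)
lift_lid([.539,.195],1.7)
p=env.grab_frame("wrist"); cv2.imwrite("pics/k1.png",p["image"]); cases(p)
E
```

```text
hit False
t 17.02 q [ 39.   22.  -24.2   0.2 -44.   52.6] p [0.492  0.1916 0.0352] [1.798e+02 1.000e-01 1.700e+00] F [ 3.1 -5.9  2.2] op 0.297 ff 24.989643073640764
t 19.79 q [ 32.5  26.2  -3.5   0.1 -60.4  59.1] p [0.6052 0.1949 0.1129] [1.798e+02 1.000e-01 1.700e+00] F [-0.6 -6.1 -0.2] op 0.295 ff 24.99880707124248
t 22.07 q [ 32.6  22.5   3.9  -0.  -71.4  59.1] p [0.6049 0.197  0.2026] [-180.    -0.     1.7] F [-0.   0.1 -0. ] op 0.698 ff 0.0
lid mm [550. 381.] [131.  90.] -3.3
lid mm [561. 194.] [109. 163.] 1.7
```

View pics/k1.png

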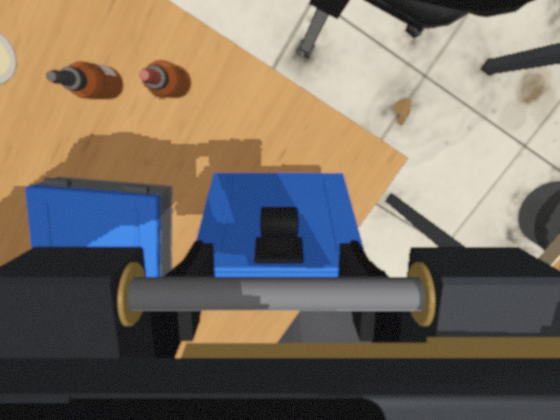

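The lid stands up: its outer face and the handle (280,222) are visible behind the front edge. It has held for about 2 s after release, so the right case is the sound one. Next is the slip box.

Run:
```python
from h import *
x,y,z=env.read_state()["position"]
env.move_straight([x,y,.26],rate=.3)
env.goto([.534,-.30,.24],[180,0,-90]); st()
p=look("wrist","l",["slip_box","stand"]); st()
```

```text
t 24.28 q [-14.1  19.    4.   -0.  -75.   14.2] p [ 0.5346 -0.2992  0.24  ] [-180.     0.   -89.9] F [ 1.2 -0.4  0.9] op 0.699 ff 0.0
wrist {'fx': 357.983, 'fy': 357.983, 'cx': 275.936, 'cy': 206.214, 'position': [0.535, -0.371, 0.442], 'orientation': [-15.403, -0.091, -179.9], 'shot': 11}
slip_box [([0.537, -0.338, 0.033], 0.74), ([0.535, -0.452, 0.024], 0.73)]
  mask slip_box 0.85 [array([274.7, 137.3]), array([33.7, 56.9]), np.float64(4.1)]
  mask slip_box 0.62 [array([278. ,  30.6]), array([36.1, 65.6]), np.float64(18.0)]
stand [([0.538, -0.373, 0.037], 0.63)]
  mask stand 0.58 [array([277.5, 103.5]), array([11., 31.]), np.float64(90.0)]
t 24.53 q [-14.1  19.    4.   -0.  -75.   14.2] p [ 0.5344 -0.2994  0.24  ] [-180.    -0.   -89.9] F [ 0.4 -1.3 -0.7] op 0.698 ff 0.0
```

View pics/l.png

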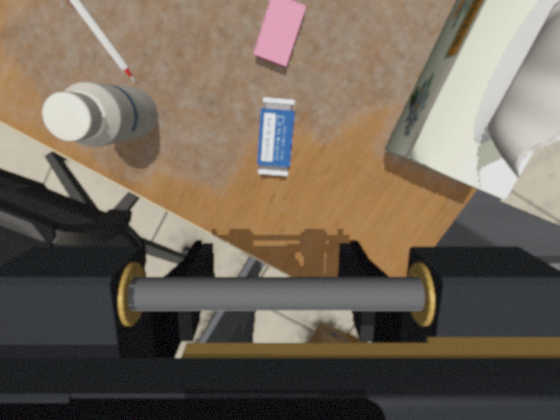

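The picture shows the blue-and-white box in its stand at (275,138), with cheeks at (279,102) and (273,173). The pink decoy is apart from it at (280,30) and the bottle is clear at (100,110).

```bash
cat >> h.py <<'E'
OFF=.037  # real tips lie this far behind the reported TCP
def box_pose(p,z=.032):
    d=[d for d in env.trace(p,"slip_box")]
    best=None
    for q in d:
        c=max(cv2.findContours(q["mask"].astype(np.uint8),0,2)[0],key=cv2.contourArea)
        im=p["image"][q["mask"]].astype(float).mean(0)
        if im[2]>im[0]: continue   # pink
        r=cv2.minAreaRect(np.array([at_z(p,k[0],z)[:2]*1000 for k in c],np.float32)); 
        print('box',np.round(r[0],1),np.round(r[1],1),round((r[2]+45)%90-45,1),round(q["score"],2),im.round()); best=best or r
    return np.array(best[0])/1000,(best[2]+45)%90-45
E
python3 - <<'E'
from h import *
p=env.grab_frame("wrist")
c,a=box_pose(p)
o=[180,0,-90+a]
env.goto([*c,.07],o); 
print("hit",env.move_straight([*c,.014-OFF],rate=.12,force_limit=6)); env.gripper_to(0,15); st()
env.move_straight([*c,.05],rate=.12); s=st()
if s["opening"]>.3:
    env.goto([.45,-.21,.05],[180,0,-90]); env.move_straight([.45,-.21,.018-OFF],rate=.15)
    print("down",env.move_straight([.45,-.21,-.002-OFF],rate=.03,force_limit=3)); st()
E
```

```text
box [ 535.7 -338.1] [63.2 38.9] -5.0 0.74 [183. 149. 123.]
hit False
t 26.85 q [-17.6  34.5 -11.5   0.  -44.   12.6] p [ 0.5359 -0.3382 -0.0227] [-180.   -0.  -95.] F [-0.5  1.   1.6] op 0.417 ff 14.990418143570423
t 27.61 q [-17.6  29.6  -8.1  -0.  -52.5  12.7] p [ 0.535  -0.3377  0.0492] [179.9   0.  -95. ] F [ 0.1  0.1 -1.1] op 0.417 ff 14.989110231399536
down True
t 29.39 q [ -6.2  25.8 -32.1   0.  -32.1   6.2] p [ 0.4503 -0.21   -0.0333] [-180.   -0.  -90.] F [0.4 0.1 0.7] op 0.418 ff 14.995709247887135
```

Run:
```python
from h import *
env.gripper_to(.65); env.move_straight([.45,-.21,.03],rate=.15)
env.gripper_to(1.0); env.goto([.43,-.21,.14],[180,0,0])
p=env.grab_frame("wrist"); cv2.imwrite("pics/m.png",p["image"])
c,a=box_pose(p,.022); st()
if abs(c[0]-.45)<.012 and abs(c[1]+.21)<.015 and abs(a)<6:
    env.goto([*c,.03],[180,0,a]); print("hit",env.move_straight([*c,-.031],rate=.12,force_limit=6))
    env.gripper_to(0,15); st(); env.move_straight([*c,.05],rate=.12); st()
```

```text
box [ 450.3 -210. ] [62.2 39. ] -0.0 0.71 [151. 122. 101.]
t 32.97 q [ -6.5  10.1 -23.3  -0.  -56.7  96.5] p [ 0.4298 -0.21    0.1396] [-180.    0.   -0.] F [-0.6 -0.   0.2] op 0.998 ff 0.0
hit False
t 34.71 q [ -6.2  25.6 -31.9   0.  -32.5  96.2] p [ 0.4505 -0.21   -0.0307] [180.  -0.  -0.] F [-1.4 -0.2  3.4] op 0.719 ff 14.999752007424831
t 35.53 q [ -6.2  18.2 -27.6  -0.  -44.2  96.2] p [ 0.4495 -0.2098  0.0493] [-1.8e+02  1.0e-01 -0.0e+00] F [-0.1  0.3 -1.1] op 0.716 ff 14.999509043991566
```

The box is gripped across its long side (opening 0.718 ≈ 63 mm). I'll carry it over turned by 180°, so the camera is on the robot's side and can see into the pocket.

Run:
```python
from h import *
env.move_straight([.45,-.21,.15],rate=.25)
env.goto([.44,.193,.17],[180,0,-178.3]); st()
p=env.grab_frame("wrist"); cv2.imwrite("pics/n.png",p["image"])
print(p["position"],p["orientation"])
for n,X in {"floor corners":[(-.023,-.06,.01),(-.023,.06,.01)],"rim front":[(-.065+.037,-.065,.045),(-.065+.037,.065,.045)],"rib":[(.023,-.06,.042),(.023,.06,.042)]}.items():
    for a in X:
        r=R.from_euler('z',1.7,degrees=True).apply(a); print(n,proj(p,np.array([.502,.1924,0])+r).round(1))
```

```text
t 39.39 q [  43.1    8.5  -20.4    0.   -61.1 -131.4] p [0.44   0.1928 0.1699] [-180.    -0.  -178.3] F [-0.5 -0.1 -1.4] op 0.717 ff 14.99959297478199
[0.36832232 0.19131705 0.37171589] [-1.52947002e+01  4.87002569e-03  9.16995310e+01]
floor corners [216.4 216.9]
floor corners [330.  216.9]
rim front [205.1 222.6]
rim front [340.8 222.6]
rib [213.3 270.1]
rib [332.9 270.1]
```

View pics/n.png

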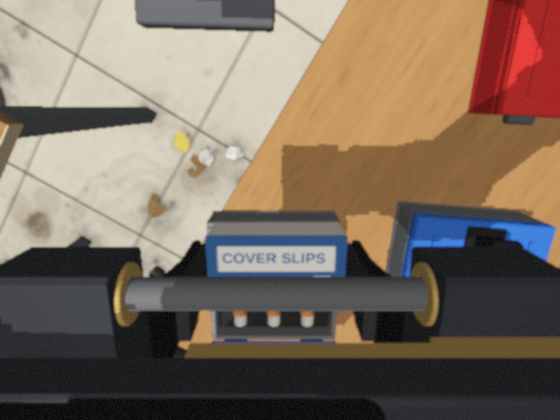

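The box is held level, with its label at (275,258). The case rim behind it spans columns 209–341, close to the predicted 205–341. I'll check the rim rows numerically for x.

Run:
```python
from h import *
im=cv2.imread("pics/n.png")
for c in (225,250,320): print(c,[(r,int(im[r,c].mean())) for r in range(206,250,2)])
print([(c,im[218,c].tolist()) for c in (200,204,206,208,210,212,334,336,338,340,342,344)])
p=env.grab_frame("wrist")
for z in (0,.045): print(z,proj(p,np.array([.539,.1938,0])+R.from_euler('z',1.7,degrees=True).apply([-.065,0,z])).round(1))
print(proj(p,np.array([.539,.1938,0])+R.from_euler('z',1.7,degrees=True).apply([-.060,0,.045])).round(1))
for r in(212,218,222,228): print(r,[at_z(p,(275,r),z)[0].round(4) for z in(0,.045)])
```

```text
225 [(206, 153), (208, 147), (210, 106), (212, 71), (214, 56), (216, 58), (218, 63), (220, 65), (222, 99), (224, 120), (226, 123), (228, 122), (230, 123), (232, 123), (234, 111), (236, 89), (238, 90), (240, 89), (242, 86), (244, 91), (246, 154), (248, 191)]
250 [(206, 152), (208, 146), (210, 108), (212, 72), (214, 60), (216, 64), (218, 66), (220, 65), (222, 101), (224, 122), (226, 122), (228, 123), (230, 120), (232, 124), (234, 113), (236, 87), (238, 83), (240, 86), (242, 84), (244, 89), (246, 153), (248, 191)]
320 [(206, 101), (208, 100), (210, 91), (212, 72), (214, 61), (216, 62), (218, 63), (220, 70), (222, 105), (224, 121), (226, 125), (228, 120), (230, 121), (232, 121), (234, 113), (236, 87), (238, 84), (240, 86), (242, 83), (244, 95), (246, 157), (248, 192)]
[(200, [192, 209, 216]), (204, [193, 209, 217]), (206, [193, 210, 215]), (208, [170, 186, 192]), (210, [95, 104, 108]), (212, [59, 61, 59]), (334, [63, 62, 61]), (336, [63, 66, 66]), (338, [62, 83, 106]), (340, [61, 96, 130]), (342, [62, 99, 136]), (344, [63, 102, 140])]
0 [273.6 209.8]
0.045 [273.3 222.6]
[273.3 227.6]
212 [np.float64(0.4765), np.float64(0.4634)]
218 [np.float64(0.4833), np.float64(0.4693)]
222 [np.float64(0.4878), np.float64(0.4733)]
228 [np.float64(0.4947), np.float64(0.4794)]
```

Run:
```python
from h import *
X=[.502,.1927]
env.move_straight([*X,.09],rate=.15)
print("hit",env.move_straight([*X,-.013],rate=.1,force_limit=5)); st()
print("down",env.move_straight([*X,-.027],rate=.025,force_limit=2.5)); s=st()
```

```text
hit False
t 41.5 q [  38.3   26.7  -25.3    0.   -37.9 -126.6] p [ 0.5025  0.1931 -0.0124] [ 1.800e+02  1.000e-01 -1.783e+02] F [ 0.4 -0.   0. ] op 0.717 ff 14.999587386846542
down True
t 41.91 q [  38.3   27.5  -25.7    0.   -36.8 -126.6] p [ 0.5024  0.193  -0.0212] [ 1.800e+02  1.000e-01 -1.783e+02] F [-0.1 -0.1  1.4] op 0.717 ff 14.999727085232735
```

Contact came at −0.0212 against the expected −0.0207, so the box is on the pocket floor. I release with limited opening, rise, and look.

Run:
```python
from h import *
env.gripper_to(.84); st()
env.move_straight([.502,.1927,.09],rate=.12); st()
env.move_straight([.42,.193,.20],rate=.25)
p=env.grab_frame("wrist"); box_pose(p,.032)
env.goto([.36,-.2,.25],[180,0,-178]); 
q=env.grab_frame("top"); env.trace; st()
a=p["image"]; b=q["image"][150:300,100:300]; s=env.grab_frame("side")["image"][135:235,190:323]
f=lambda x:cv2.resize(x,(360,270),interpolation=cv2.INTER_CUBIC)
cv2.imwrite("pics/o.png",np.hstack([cv2.resize(a[:,:],(440,540)),np.vstack([f(b),f(s)])]))
```

```text
t 42.45 q [  38.3   27.5  -25.7   -0.   -36.8 -126.6] p [ 0.5017  0.1925 -0.0215] [-180.    -0.  -178.3] F [-0.3  0.1  0.4] op 0.835 ff 0.0
t 43.52 q [  38.3   18.8  -19.4   -0.   -51.9 -126.6] p [0.5014 0.1923 0.0892] [-1.800e+02 -1.000e-01 -1.783e+02] F [ 0.5 -0.3 -0.4] op 0.84 ff 0.0
box [503.  193.1] [39.3 62.9] 1.7 0.89 [199. 162. 133.]
t 45.86 q [ -6.1  -2.2 -20.1  -0.  -72.1 -81.8] p [ 0.3604 -0.1994  0.2497] [ 180.    -0.  -177.9] F [-0.6 -0.1 -0.6] op 0.839 ff 0.0
```

View pics/o.png

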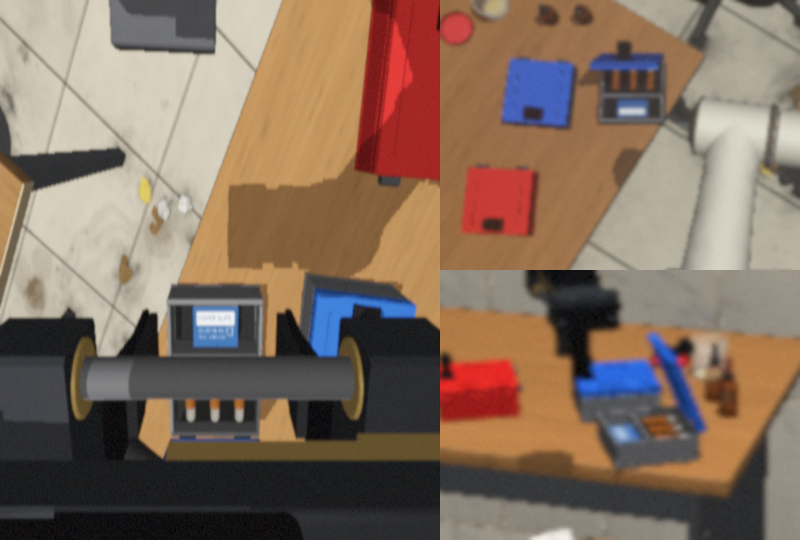

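The box lies flat, label up, in the front pocket: (216,325) in the wrist view and (632,108) in the top crop. The right case's lid stands open, the left lid is shut, and the droppers are upright. I'm handing the job in.

```bash
python3 -c "
from workcell import env
print(env.close_job())"
```

```text
the job is handed in; nothing more can be done
None
```

The job is handed in: the right case's hinge held at about 70 degrees, so the cover-slip box now lies label up on the floor of its front pocket, with that lid open, the left case shut and never tried, and the bottles not touched (about 46 s on the robot's clock).

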